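# Charge the grinding jar and hold the mill's hood open

### The arm

A 6-joint arm with a two-finger parallel gripper is mounted at the origin on the work surface. World frame = base frame: x ahead of the robot, y to its left, z up, the work surface at z = 0. Lengths are in m, angles in rad, forces in N, time in s.
With the tool pointing down it reaches from about 0.375 to 0.975 m from the base axis. Payload 3.8 kg.
Tool frame: the origin (TCP) lies on the mounting face of the last link; the fingertips stand 166 mm ahead of it and the grasp point (between the pads) lies 147 mm ahead of it; z points along the fingers, x is the direction in which the jaws open and shut, and the axes are right-handed (so a half turn about z gives the same grasp; the last joint's range is limited). The gripper opens to 88 mm and grips with 3 to 60 N. Pads are 18 mm wide; open, the fingers measure 123 mm over their backs; the gripper's body (75 mm by 187 mm) begins 45 mm behind the grasp point.
Start: joints at [-1.243, 0.264, 1.604, -0, 1.274, -0.037], TCP at [0.241, -0.631, 0.405] pointing down, gripper open.
Joint ranges: [-2.63, 2.63], [-0.94, 2.18], [0.31, 2.57], [-1.31, 4.45], [0, 2.66], [-2.55, 2.55]. Speed limits (rad/s): [2.57, 2.57, 3.14, 3.14, 3.14, 3.14].

### API

Orientations are given as [roll, pitch, yaw] about the fixed x, y, z axes, in that order (R = Rz(yaw) Ry(pitch) Rx(roll)).
In Python, from cell import * gives the robot as it stands. Calls block until the motion is done:
- move_to(position, orientation): joint-space move of the TCP to a pose.
- move_straight(position, v=0.15, orientation=None, max_force=None): straight line of the TCP; orientation=None keeps the orientation; v is the mean speed in m/s. With max_force (N) it stops when the force on the tool has changed by that much, and returns True; else False.
- move_j(angles): joint-space move.
- open_jaws() and clamp(): open the fingers fully, or close them until they stop; the grip force is fixed at half the most.
- dwell(seconds).
- solve_ik(position, orientation): joint angles nearest the present ones, or None.
- state(): the state.
- snapshot(name): name is "side" or "top"; returns (picture, depth): 384x512x3 uint8, red, green, blue; 384x512 float32, m along the optical axis (not along the pixel's ray), 0 where there is no reading.
- calibration(name): a dict with "intrinsics" (3x3 intrinsics, pixels), "extrinsics" (4x4, takes a point from world to camera coordinates). Camera axes: x right, y up, looking along -z (the intrinsics and any distortion apply to the point x, -y, -z); pixel columns grow to the right and rows downward; lengths in m; the calibration is good to about 2 mm. A picture is of the moment at which its call begins. calibration takes no time and is no camera call.
A pose or a line that the arm cannot do raises PlanningError and nothing moves.
- finish_job(): hands the job in, once; it reports no verdict.
The state is a dict: "time": time; "joint_positions": joint angles; "dq": joint speeds; "effort": joint torques, N m; "tcp_pos": TCP position; "eef_rot": TCP orientation; "ft_force": force on the tool from outside, world axes, zero at the start; "moment": the same for the moment, N m; "finger_gap": finger opening in m.
Only numpy, scipy, OpenCV 4.12 (cv2) and the standard library are available. Lean on these libraries where they do the work, as an engineer would, in place of code of your own. Each camera call takes 0.05 s, during which the arm holds its last target. There are 200 camera calls.

### The job

Load the bench mill: tip all six steel balls from the scoop through the funnel into the grinding jar, then set the empty scoop down upright on the bench and let go of it. Then lift the mill's hood, which springs shut by itself, and hold it still with the fingers at 60 degrees open so that the jar can be put in; finish while holding it there. Leave the bottle, the tube rack and the beaker where they stand.

Things in the scene. Friction and masses are not known exactly. Their poses are not given: they have to be found in the camera images.
- scoop: loose steel scoop, 0.14 kg, holds the six balls. Origin on its underside, mid-bowl; x to the open spout, z up. Bowl x -50 to +50 mm, 51 wide inside (57 outside), side and back walls 48 high, no front wall; floor climbs 14 degrees from 6 mm high at the back to 31 at the spout, so balls roll out only when tipped spout-down past 14 degrees (35 to 45 empties it)
- scoop_grip (a point): place to grip the scoop's handle, an upright fin behind the bowl: 12 mm thick (along y), 60 mm long (scoop x -113 to -53), 72 mm high. This point is 83 mm behind the scoop's origin, 54 mm above its underside; axes as the scoop's
- scoop_spout (a point): middle of the scoop's pouring edge: 50 mm ahead of the origin, 31 mm above the underside; axes as the scoop's
- funnel_mouth (a point): centre of the round mouth of the white funnel, level with its rim, 152 mm above the bench. Mouth 117 mm wide inside, throat 37 mm, 72 mm deep. It belongs to a fixed stand (base 120 x 120 mm); a thin post at the far (+x) side below the rim carries it; z up
- jar_floor (a point): centre of the inner floor of the clear upright grinding jar below the funnel, 17 mm above the bench; the jar is 48 mm wide inside and 75 mm deep, fixed in the stand; z up
- hood_bar (a point): middle of the hood's bar: round steel, 12 mm thick, 140 mm long, parallel to the hinge, 45 mm in front of the hood's front edge on two end arms (130 mm clear between). Shut: 126 mm above the bench. Axes of the hood: y along the bar, -x from hinge to bar, z out of its upper face; the bar lies 220 mm from the hinge, 5 mm above it, and turns with the hood
- hood_hinge (a point): middle of the hood's hinge at its far edge, 120.5 mm above the bench, axes as the hood's. The hood is a grey plate 175 x 230 x 10 mm, 0.32 kg, on a white bench mill (245 x 230 mm, 120 mm high, console behind the hinge 135 mm high) that is fixed to the bench, its front with the bar towards the robot
- hood (a joint): opening angle of the hood in rad: 0 shut (level), 1.047 at 60 degrees, 1.75 the stop. A positive turn lifts the bar up and then back over the hinge. A spring and its weight shut it from any angle: about 2 to 3 N at the bar, across the hood, holds it
- ball0_center (a point): centre of one of six like steel balls, 14 mm across, 11 g
- ball1_center (a point): centre of one of six like steel balls, 14 mm across, 11 g
- ball2_center (a point): centre of one of six like steel balls, 14 mm across, 11 g
- ball3_center (a point): centre of one of six like steel balls, 14 mm across, 11 g
- ball4_center (a point): centre of one of six like steel balls, 14 mm across, 11 g
- ball5_center (a point): centre of one of six like steel balls, 14 mm across, 11 g
- reagent: white reagent bottle with a blue cap, 64 mm across, 150 mm tall; bystander; origin at the centre of its underside
- rack: steel rack of capped test tubes, 60 x 150 mm, 104 mm tall; bystander; origin at the centre of its underside
- beaker: small glass beaker, empty, 60 mm across, 75 mm tall; bystander; origin at the centre of its underside
Not all that is in view belongs to the job. Leave any black, brown or green look-alike of the scoop alone.

How it is judged:
On the way, in this order (a step that is already met when the one before it is completed fails the run):
1. all six balls lie in the jar (z of ball0_center in the frame of jar_floor between -0.005 and 0.06 m and horizontal distance between each of ball0_center, ball1_center, ball2_center, ball3_center, ball4_center, ball5_center and jar_floor below 0.026 m and z of ball1_center in the frame of jar_floor between -0.005 and 0.06 m and z of ball2_center in the frame of jar_floor between -0.005 and 0.06 m and z of ball3_center in the frame of jar_floor between -0.005 and 0.06 m and z of ball4_center in the frame of jar_floor between -0.005 and 0.06 m and z of ball5_center in the frame of jar_floor between -0.005 and 0.06 m), for 0.2 s.
2. the scoop stands upright on the bench, let go of, the balls in the jar and the hood still shut (all of step 1 and height (world z) of scoop below 0.008 m and angle between scoop's own z axis and vertical below 0.12 rad and contact force between the fingers and scoop below 0.1 N and linear speed of scoop below 0.03 m/s and value of joint hood below 0.1 rad), for 0.2 s.
3. the fingers hold the hood still at 60 degrees open (within 8 degrees) (value of joint hood between 0.907 and 1.187 rad and velocity of joint hood between -0.08 and 0.08 rad/s and contact force between the fingers and hood above 0.8 N and contact force between scoop and hood below 0.1 N), for 0.5 s.
At the end, for the whole second after the job is handed in: Fingers hold the hood still (under 0.08 rad/s, over 0.8 N) at 60 +/- 8 degrees, not propped by the scoop; all balls in the jar (within 26 mm of its axis, under 60 mm above its floor); scoop on the bench (origin below 8 mm, upright within 0.12 rad), untouched, at rest (all of step 1 and all of step 3 and height (world z) of scoop below 0.008 m and angle between scoop's own z axis and vertical below 0.12 rad and contact force between the fingers and scoop below 0.1 N and linear speed of scoop below 0.03 m/s); the arm keeps its last pose, push and grip.
It fails at once if the bottle is moved by more than 40 mm or tipped over (distance of reagent from where it was at the start of the episode above 0.04 m or angle between reagent's own z axis and vertical above 0.6 rad).
It fails at once if the tube rack is moved by more than 40 mm or tipped over (distance of rack from where it was at the start of the episode above 0.04 m or angle between rack's own z axis and vertical above 0.6 rad).
It fails at once if the beaker is moved by more than 40 mm or tipped over (distance of beaker from where it was at the start of the episode above 0.04 m or angle between beaker's own z axis and vertical above 0.6 rad).
It also fails if it takes over 72 s, if anything falls off the work surface, if the arm or the gripper's body presses on something with over 40 N, if the wrist force passes 120 N, or if a joint passes its speed limit or range.

## Working session

There is one attempt and no reset: what is moved stays moved. The work goes in short steps, each a Python script; the robot and the scene stay as the last script left them, time stands still between calls to the robot, and variables do not carry over. Pictures are saved under pics/ and viewed, about 8 in all and at most 12, crops included, and the job is handed in when it is done.

```bash
mkdir -p pics; ls; python3 - <<'E'
from cell import *
import cv2,numpy as np
np.set_printoptions(precision=4,suppress=True)
s=state();print({k:s[k] for k in('time','tcp_pos','eef_rot','finger_gap')})
for n in('top','side'):
    p,d=snapshot(n);np.savez(n+'0.npz',p=p,d=d)
    cv2.imwrite(f'pics/{n}0.png',p[:,:,::-1]);c=calibration(n);print(n,c,(d>0).mean())
E
```

```text
pics
{'time': 0.0, 'tcp_pos': array([ 0.2407, -0.6303,  0.4034]), 'eef_rot': array([-3.1415,  0.0022, -1.206 ]), 'finger_gap': 0.08817523494354204}
top {'intrinsics': array([[463.662 ,   0.    , 251.0478],
       [  0.    , 463.662 , 201.0605],
       [  0.    ,   0.    ,   1.    ]]), 'extrinsics': array([[ 0.009 , -0.9998,  0.018 ,  0.1049],
       [ 0.9933,  0.011 ,  0.1154, -0.5543],
       [-0.1156,  0.0168,  0.9932, -1.3307],
       [ 0.    ,  0.    ,  0.    ,  1.    ]])} 0.9961700439453125
side {'intrinsics': array([[466.353 ,   0.    , 251.3286],
       [  0.    , 466.353 , 193.2605],
       [  0.    ,   0.    ,   1.    ]]), 'extrinsics': array([[-0.8954, -0.4447,  0.0231,  0.5191],
       [ 0.2761, -0.5135,  0.8125, -0.2005],
       [-0.3495,  0.7338,  0.5826, -1.2478],
       [ 0.    ,  0.    ,  0.    ,  1.    ]])} 0.9958902994791666
```

View pics/top0.png

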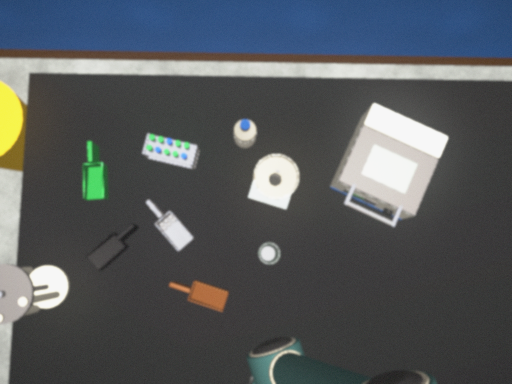

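View pics/side0.png

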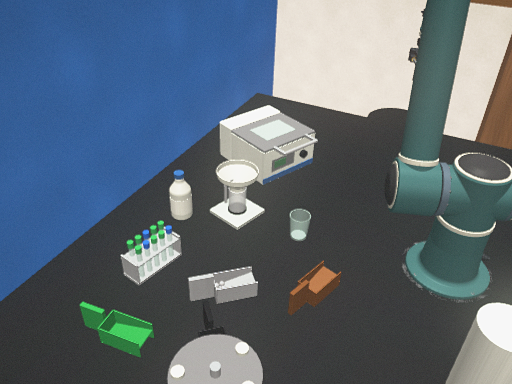

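```bash
cat > h.py <<'E'
import numpy as np,cv2
from cell import *
from scipy.spatial.transform import Rotation as R
np.set_printoptions(precision=4,suppress=True)
def rays(n,px):
    c=calibration(n);K=c['intrinsics'];E=c['extrinsics'];px=np.atleast_2d(px).astype(float)
    v=np.c_[(px[:,0]-K[0,2])/K[0,0],-(px[:,1]-K[1,2])/K[1,1],-np.ones(len(px))]
    return -E[:3,:3].T@E[:3,3], v@E[:3,:3]
def onz(n,px,z):
    o,v=rays(n,px);return o+v*((z-o[2])/v[:,2])[:,None]
def cloud(n,d):
    h,w=d.shape;u,v=np.meshgrid(np.arange(w),np.arange(h))
    o,r=rays(n,np.c_[u.ravel(),v.ravel()]);return (o+r*d.ravel()[:,None]).reshape(h,w,3)
E
python3 - <<'E'
from h import *
t=np.load('top0.npz');p,d=t['p'],t['d'];C=cloud('top',d)
hsv=cv2.cvtColor(p,cv2.COLOR_RGB2HSV)
print('bench z',np.median(C[310:340,300:400,2]))
m=((hsv[...,2]>110)).astype(np.uint8)
n,l,st,ce=cv2.connectedComponentsWithStats(m)
for i in range(1,n):
    if st[i,4]>60:
        P=C[l==i];print(i,st[i],ce[i],'xyz med',np.median(P,0),'zmax',np.percentile(P[:,2],98))
# scoop
i=l[232,175];P=C[l==i];(c,sz,a)=cv2.minAreaRect(np.argwhere(l==i)[:,::-1].astype(np.float32));print('scoop rect',c,sz,a)
# bar points: height>0.1 in front area
sel=np.zeros_like(m);sel[180:230,335:415]=1
Q=(C[...,2]>0.105)&(sel>0);print('bar rows',np.argwhere(Q).shape)
big=np.hstack([cv2.resize(p[185:260,135:205],None,fx=5,fy=5),cv2.resize(p[100:235,325:455],None,fx=375/135,fy=375/135)])
s=np.load('side0.npz')['p'];b2=cv2.resize(s[255:310,180:265],None,fx=5,fy=5)
b2=np.pad(b2,((0,0),(0,big.shape[1]-b2.shape[1]),(0,0)))if b2.shape[1]<=big.shape[1] else b2[:,:big.shape[1]]
o=np.vstack([big,b2])[:,:800][:600];cv2.imwrite('pics/crop.png',o[:,:,::-1]);print(o.shape)
E
```

```text
bench z -0.0009746672490344999
1 [    0     0   512    57 27048] [262.7226  25.9865] xyz med [ 1.3283  0.0516 -0.4191] zmax -0.21785743508727073
2 [    0    57   512   327 16649] [137.5753 145.804 ] xyz med [ 1.2095  0.6878 -0.7461] zmax 0.2642232007135897
3 [ 330  102  119  125 8887] [388.8843 163.3309] xyz med [ 0.6521 -0.2691  0.1295] zmax 0.13721889489442557
4 [233 118  24  30 571] [244.5569 132.3975] xyz med [0.7388 0.131  0.0986] zmax 0.15134646812846908
5 [ 142  133   57   36 1412] [170.2493 150.6438] xyz med [0.6916 0.3455 0.0617] zmax 0.10675209921716329
6 [ 82 140  23  60 919] [ 92.8215 176.7639] xyz med [0.6159 0.5768 0.0234] zmax 0.07306852995364553
7 [ 247  153   53   57 2196] [274.2819 180.3297] xyz med [0.6063 0.0447 0.1147] zmax 0.15206283356499142
8 [145 199  49  53 992] [170.7026 227.2369] xyz med [0.4726 0.3429 0.022 ] zmax 0.07310179494157712
9 [258 242  23  23 415] [268.8289 253.0289] xyz med [0.4022 0.0566 0.0067] zmax 0.07703772036865005
10 [169 281  60  31 946] [203.9091 294.5634] xyz med [0.2823 0.2412 0.0224] zmax 0.07343514944868415
11 [251 340  50  44 827] [271.8126 361.3881] xyz med [0.1636 0.0714 0.3085] zmax 0.34080191348416994
scoop rect (166.37646484375, 222.1058807373047) (60.306671142578125, 22.34383773803711) 49.398704528808594
bar rows (1946, 2)
(600, 711, 3)
```

View pics/crop.png

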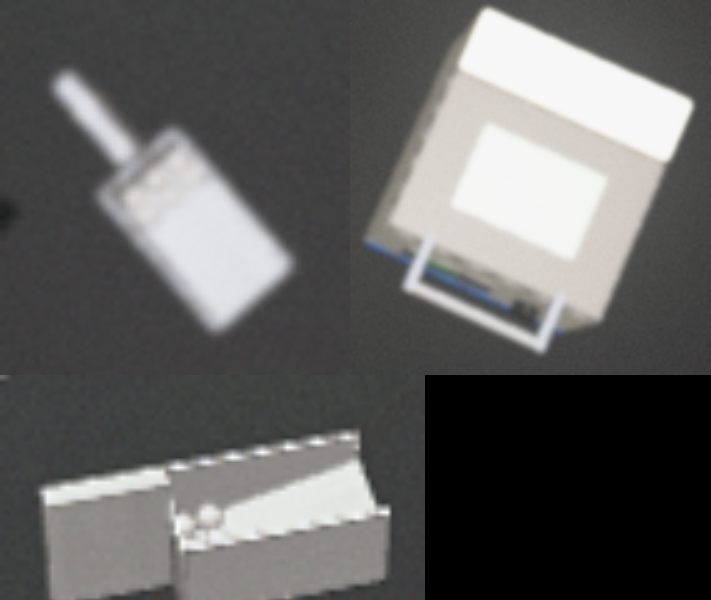

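The crop shows the grey scoop (171,227 in the top view) with balls at the back of its bowl. The black (110,248), green (93,177) and brown (204,294) ones are look-alikes, so I'll use the grey one, which is steel and holds the balls. The bar runs roughly from (346,203) to (395,225).

```bash
python3 - <<'E'
from h import *
t=np.load('top0.npz');p,d=t['p'],t['d'];C=cloud('top',d)
v=p.max(2)
def box(r0,r1,c0,c1):
    m=np.zeros(v.shape,bool);m[r0:r1,c0:c1]=1;return m
sc=box(190,260,135,205)&(v>110)
# fin: mask by depth, project to z=.072
f=np.argwhere(sc&(C[...,2]>.062))[:,::-1]
F=onz('top',f,.072);c=F.mean(0);u=np.linalg.svd(F-c)[2][0];print('fin n',len(f),'c',c,'ext',np.ptp((F-c)@u))
# spout edge corners (z .048 at walls) from outline
b=np.array([[292,265],[215,330],[100,192],[172,128]])/5+[135,185]
B=onz('top',b,.048);print('bowl corners',B,'sides',np.linalg.norm(B-np.roll(B,-1,0),axis=1),'centre',B.mean(0))
x=(B[0]+B[1]-B[2]-B[3]);print('yaw bowl',np.degrees(np.arctan2(x[1],x[0])),'yaw fin',np.degrees(np.arctan2(-abs(u[1]),u[0]*np.sign(-u[1])*1)), 'from c->bowl',np.degrees(np.arctan2(*(B.mean(0)-c)[1::-1])),'dist',np.linalg.norm((B.mean(0)-c)[:2]))
# funnel rim
r=np.argwhere(box(145,215,240,305)&(C[...,2]>.14))[:,::-1]
(cc,rad)=cv2.minEnclosingCircle(r.astype(np.float32));el=cv2.fitEllipse(cv2.convexHull(r.astype(np.int32)));
print('funnel',onz('top',[cc,el[0]],.152),rad*1.18/463,el[1])
print('jar hole seen', onz('top',[[275.5,180]],.08))
# bar
e=np.array([[408,287],[545,347]]);e=(e-[350,0])/2.7778+[325,100]
b=box(195,232,335,412)&(C[...,2]>.112)&(C[...,2]<.145)&(v>150)
E=onz('top',e,.130);print('bar ends',E,np.linalg.norm(E[0]-E[1]),'mid',E.mean(0),'yaw',np.degrees(np.arctan2(*(E[1]-E[0])[1::-1]))+90)
k=(np.array([[488,8],[692,103],[667,160],[459,72]])-[350,0])/2.7778+[325,100]
Kc=onz('top',k,.135);print('console',Kc,np.linalg.norm(Kc-np.roll(Kc,-1,0),axis=1))
# side-view checks
def s(pt):
    c=calibration('side');q=c['extrinsics'][:3]@np.r_[pt,1];return c['intrinsics'][:2,:2]@[q[0]/-q[2],-q[1]/-q[2]]+c['intrinsics'][:2,2]
for q in E: print('side px bar',s(q))
print('side px fin',s(c),'funnel',s(onz('top',[el[0]],.152)[0]))
E
```

```text
fin n 98 c [0.5225 0.3847 0.072 ] ext 0.15889080921308946
bowl corners [[0.4428 0.2751 0.048 ]
 [0.4054 0.3182 0.048 ]
 [0.4836 0.3862 0.048 ]
 [0.521  0.3461 0.048 ]] sides [0.0571 0.1037 0.0549 0.1055] centre [0.4632 0.3314 0.048 ]
yaw bowl -138.37391871255113 yaw fin -140.15078240822575 from c->bowl -138.05310353733324 dist 0.07970395884162995
funnel [[0.6024 0.054  0.152 ]
 [0.598  0.045  0.152 ]] 0.11029883250819426 (57.55863571166992, 86.25684356689453)
jar hole seen [[0.6088 0.0422 0.08  ]]
bar ends [[ 0.5384 -0.1469  0.13  ]
 [ 0.4807 -0.2808  0.13  ]] 0.14576844355945062 mid [ 0.5096 -0.2139  0.13  ] yaw -23.308211814598977
console [[ 0.8212 -0.2307  0.135 ]
 [ 0.7262 -0.4336  0.135 ]
 [ 0.6678 -0.4062  0.135 ]
 [ 0.7547 -0.2002  0.135 ]] [0.224  0.0645 0.2236 0.0732]
side px bar [284.8094 152.2181]
side px bar [316.6523 138.3585]
side px fin [201.5441 275.6004] funnel [239.8806 170.5635]
```

```bash
cat >> h.py <<'E'
SO=np.array([.4632,.3314,0]);SY=np.radians(-138.5)
HB=np.array([.5096,-.2139,.126]);HY=np.radians(-24);hx=np.array([np.cos(HY),np.sin(HY),0])
HH=HB+.220*hx;HH[2]=.1205
GX=-.078;GZ=.054
def rs(yaw,tip): return R.from_euler('ZY',[yaw,tip])            # scoop frame
def tool_s(pos,yaw,tip,fl,ref):                                  # scoop point ref at pos -> TCP pose
    S=rs(yaw,tip); T=np.array([[0,1,0],[1,0,0],[0,0,-1.]]).T
    if fl: T=T@np.diag([-1,-1,1])
    Q=R.from_matrix(S.as_matrix()@T)
    g=pos+S.apply(np.array([GX,0,GZ])-ref)
    return g-.147*Q.as_matrix()[:,2],Q.as_euler('xyz')
SP=np.array([.05,0,.031])
def tool_h(th,al,fl,back=0):                                     # hood angle th, tool al below horizontal
    b=HH+hx*(-.220*np.cos(th)+.0055*np.sin(th))+np.array([0,0,.220*np.sin(th)+.0055*np.cos(th)])
    z=hx*np.cos(al)-np.array([0,0,np.sin(al)]);y=np.array([-np.sin(HY),np.cos(HY),0])*(-1 if fl else 1)
    Q=R.from_matrix(np.c_[np.cross(y,z),y,z])
    return b-(.147+back)*z,Q.as_euler('xyz')
E
python3 - <<'E'
from h import *
t=np.load('top0.npz');p=t['p'];m=(p.max(2)>110).astype(np.uint8)
l=cv2.connectedComponents(m)[1];i=l[165,262] or l[160,275];c=max(cv2.findContours((l==i).astype(np.uint8),0,1)[0],key=cv2.contourArea)[:,0]
top=c[c[:,1]<178].astype(float)
A=np.c_[2*top,np.ones(len(top))];s=np.linalg.lstsq(A,(top**2).sum(1),rcond=None)[0];r=np.sqrt(s[2]+s[0]**2+s[1]**2)
F=onz('top',[s[:2],s[:2]+[r,0]],.152);print('funnel',s[:2],r,F[0],'R',np.linalg.norm(F[0]-F[1]))
F=F[0]
for fl in(0,1):
    for h in (0.054,.3): 
        q=tool_s(SO+[0,0,h-.054],SY,0,fl,np.zeros(3));print('grasp',fl,h,solve_ik(*q))
for fl in(0,1):
  for yd in range(-180,180,30):
    y=np.radians(yd);hd=np.array([np.cos(y),np.sin(y),0])
    js=[solve_ik(*tool_s(F+[0,0,.036]-.025*hd,y,np.radians(k),fl,SP)) for k in(0,20,42)]
    if all(j is not None for j in js):print(fl,yd,js[0],js[2])
for fl in(0,1):
  for al in(15,30,45,60,70):
    print('hood',fl,al,[None if (j:=solve_ik(*tool_h(np.radians(k),np.radians(al),fl))) is None else j.round(2) if hasattr(j,'round') else np.round(j,2) for k in(0,60)])
E
```

```text
funnel [275.8629 176.2121] 23.454360262527267 [0.6073 0.0463 0.152 ] R 0.06332136572520541
grasp 0 0.054 [ 0.595   0.4012  1.8287 -0.      0.9117  1.4415]
grasp 0 0.3 [ 0.595   0.1895  1.6166 -0.      1.3355  1.4415]
grasp 1 0.054 [ 0.595   0.4012  1.8287 -0.      0.9117 -1.7001]
grasp 1 0.3 [ 0.595   0.1895  1.6166 -0.      1.3355 -1.7001]
0 -180 [ 0.0281  0.4537  1.4376 -0.      1.2503  1.5989] [ 0.0429 -0.0331  2.0275 -0.0712  0.4155  1.6678]
0 -150 [ 0.1312  0.4318  1.4686 -0.      1.2413  1.1784] [-0.066  -0.008   2.003   0.6926  0.622   0.5162]
0 -120 [ 0.2205  0.3524  1.5771 -0.      1.2121  0.7441] [-0.1338  0.0738  1.9184  0.823   1.0051 -0.019 ]
0 -90 [ 0.2781  0.229   1.7349 -0.      1.1777  0.2781] [-0.1457  0.1789  1.8003  0.7431  1.3634 -0.382 ]
0 -60 [ 0.2804  0.0823  1.9039 -0.      1.1554 -0.2432] [-0.1116  0.2768  1.6806  0.5712  1.6584 -0.7252]
0 -30 [ 0.2022 -0.0532  2.0414 -0.      1.1534 -0.845 ] [-0.048   0.3471  1.5894  0.3258  1.8648 -1.1077]
0 0 [ 0.0469 -0.1222  2.1044 -0.      1.1594 -1.5239] [ 0.0297  0.3767  1.5497  0.0214  1.948  -1.5408]
0 30 [-0.116  
[... 908 characters left out ...]
337  0.6708 -0.4226]
hood 0 15 [None, array([-0.46, -0.16,  2.42,  3.06,  0.43,  0.07])]
hood 0 30 [None, array([-0.45, -0.21,  2.29,  1.18,  0.03,  1.94])]
hood 0 45 [array([-0.46, -0.14,  2.5 ,  1.93,  0.03,  1.18]), None]
hood 0 60 [None, None]
hood 0 70 [None, None]
hood 1 15 [None, None]
hood 1 30 [None, array([-0.45, -0.21,  2.29,  1.18,  0.03, -1.2 ])]
hood 1 45 [array([-0.46, -0.14,  2.5 ,  1.93,  0.03, -1.96]), array([-0.45, -0.16,  2.12,  0.05,  0.4 , -0.07])]
hood 1 60 [array([-0.45, -0.09,  2.34,  0.05,  0.37, -0.07]), array([-0.44, -0.07,  1.94,  0.02,  0.74, -0.04])]
hood 1 70 [array([-0.45, -0.03,  2.23,  0.02,  0.59, -0.04]), array([-0.44,  0.02,  1.81,  0.01,  0.96, -0.03])]
```

```bash
python3 - <<'E'
from h import *
Z=np.zeros(3)
open_jaws()
move_to(*tool_s(SO+[0,0,.22],SY,0,0,Z))
move_straight(tool_s(SO+[0,0,.06],SY,0,0,Z)[0],v=.25)
print('touch',move_straight(tool_s(SO+[0,0,.001],SY,0,0,Z)[0],v=.1,max_force=8))
s=state();print(s['time'],s['tcp_pos'],s['ft_force'])
clamp();s=state();print('gap',s['finger_gap'],s['ft_force'],s['time'])
f0=s['ft_force']
move_straight(tool_s(SO+[0,0,.05],SY,0,0,Z)[0],v=.05);dwell(.2)
s=state();print('lift',s['finger_gap'],s['ft_force']-f0,s['time'])
p,d=snapshot('side');cv2.imwrite('pics/lift.png',cv2.resize(p[130:330,130:330],None,fx=3,fy=3)[:,:,::-1])
E
```

```text
touch False
5.5083 [0.5219 0.3832 0.2022] [-0.0989 -0.2492  0.7688]
gap 0.011371152997985691 [ 0.6472  0.0082 -0.3909] 6.6417
lift 0.011775555429390188 [-0.3507  0.3084 -2.6022] 7.975
```

View pics/lift.png

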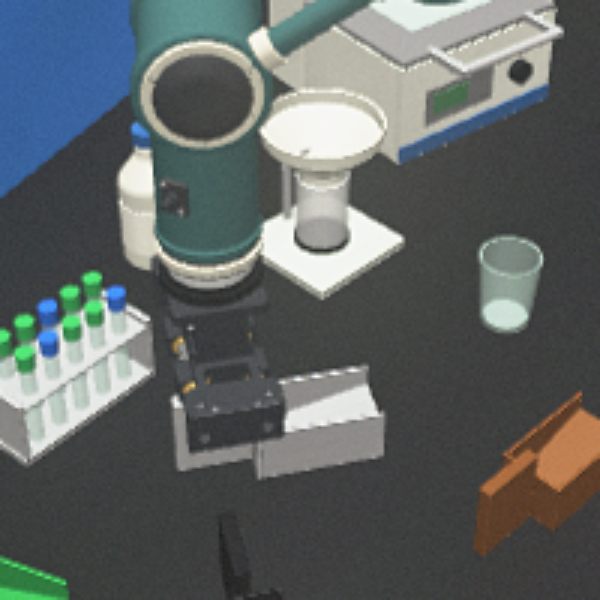

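The scoop hangs level in the fingers, with the bowl at about (260–385, 370–475) in the crop, and the 2.2 N weight matches scoop plus balls. Next I carry it over and pour.

```bash
cat >> h.py <<'E'
F=np.array([.607,.0455,.152]);PY=np.radians(-90);PH=np.array([0,-1.,0])
def pour(tip,up=.036): return tool_s(F+[0,0,up]-.025*PH,PY,np.radians(tip),0,SP)
E
python3 - <<'E'
from h import *
Z=np.zeros(3)
move_straight(tool_s(SO+[0,0,.20],SY,0,0,Z)[0],v=.15)
a=pour(0,.07);move_straight(a[0],v=.14,orientation=a[1])
a=pour(0);move_straight(a[0],v=.08,orientation=a[1]);print(state()['time'])
p,d=snapshot('side');q,_=snapshot('top')
cv2.imwrite('pics/pre.png',np.hstack([cv2.resize(p[100:220,160:290],(400,369)),cv2.resize(q[120:220,220:330],(400,369))])[:,:,::-1])
E
```

```text
11.35
```

View pics/pre.png

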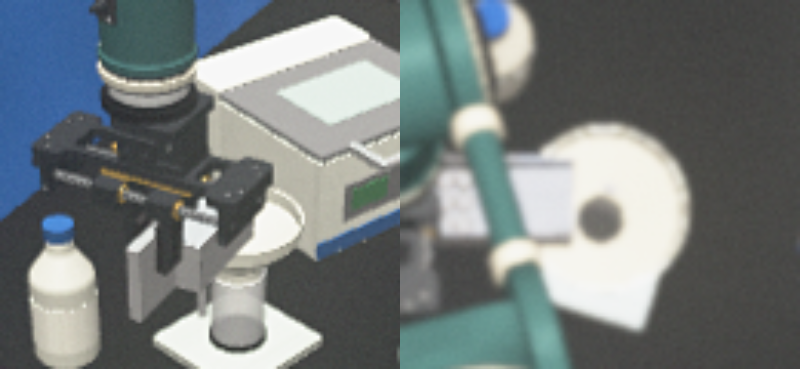

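The top half shows the spout edge (572,200) over the mouth, just behind the throat (600,219), with the balls still at the back of the bowl. Pouring now.

```bash
python3 - <<'E'
from h import *
for k in (6,12,18,24,30,36,42):
    a=pour(k);move_straight(a[0],v=.05 if k>12 else .08,orientation=a[1])
dwell(.8);print(state()['time'])
p,d=snapshot('side');q,_=snapshot('top')
cv2.imwrite('pics/post.png',np.hstack([cv2.resize(p[100:220,160:290],(400,369)),cv2.resize(q[120:220,220:330],(400,369))])[:,:,::-1])
E
```

```text
16.0583
```

View pics/post.png

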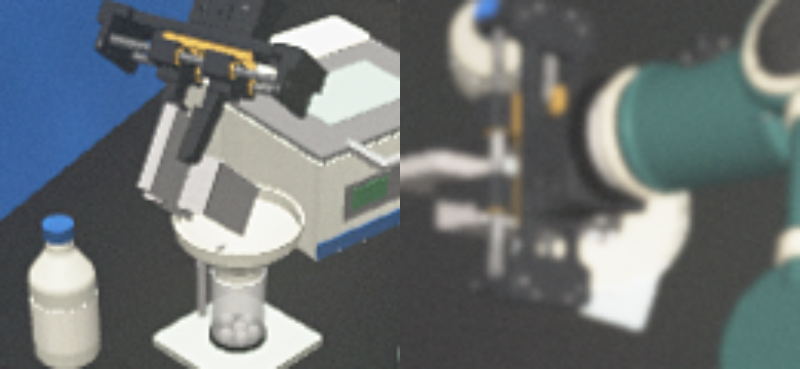

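Balls are visible in the jar at (240,325). I'll level the scoop over the mouth and check that it is empty.

```bash
python3 - <<'E'
from h import *
for k in (28,14,0):
    a=pour(k);move_straight(a[0],v=.12,orientation=a[1])
print(state()['time'],state()['finger_gap'])
p,d=snapshot('side');q,_=snapshot('top')
cv2.imwrite('pics/lvl.png',np.hstack([cv2.resize(p[165:225,210:265],(400,436),interpolation=2),cv2.resize(q[150:200,220:290],(400,436))])[:,:,::-1])
E
```

```text
17.9083 0.011591045939882244
```

View pics/lvl.png

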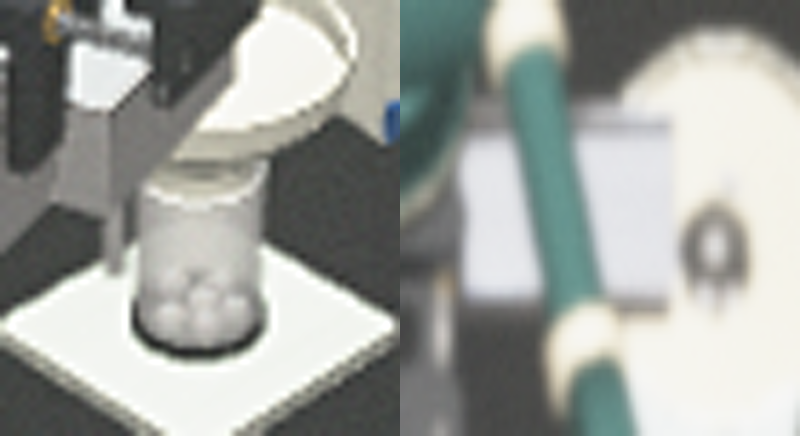

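The bowl is empty and the jar holds a two-layer heap of balls (140–260, 270–345). Setting the scoop down where it stood.

```bash
python3 - <<'E'
from h import *
Z=np.zeros(3)
a=pour(0,.08);move_straight(a[0],v=.15,orientation=a[1])
a=tool_s(SO+[0,0,.20],SY,0,0,Z);move_straight(a[0],v=.25,orientation=a[1])
move_straight(tool_s(SO+[0,0,.02],SY,0,0,Z)[0],v=.2)
print('touch',move_straight(tool_s(SO+[0,0,-.002],SY,0,0,Z)[0],v=.03,max_force=4),state()['tcp_pos'],state()['ft_force'])
open_jaws();dwell(.2)
move_straight(tool_s(SO+[0,0,.22],SY,0,0,Z)[0],v=.2)
print(state()['time'],state()['finger_gap'])
for k in(0,60):
  for al in(45,50,55,60,65): 
    print(k,al,[solve_ik(*tool_h(np.radians(k),np.radians(al),1,b)) for b in(0,.08)])
p,d=snapshot('side');q,_=snapshot('top')
cv2.imwrite('pics/placed.png',np.hstack([cv2.resize(p[140:310,150:290],(400,486)),cv2.resize(q[150:260,120:300],(400,245))[:245]if 0 else cv2.resize(q[150:330,120:300],(400,486))])[:,:,::-1])
E
```

```text
touch True [0.5214 0.383  0.2018] [0.0997 0.258  4.04  ]
23.825 0.08776970334585092
0 45 [array([-0.459 , -0.1376,  2.505 ,  1.9332,  0.0303, -1.9617]), array([-0.4674, -0.4122,  2.5624,  0.1659,  0.2094, -0.1967])]
0 50 [array([-0.4566, -0.1328,  2.4541,  0.1958,  0.1249, -0.2232]), array([-0.4632, -0.3807,  2.4945,  0.0876,  0.3313, -0.1168])]
0 55 [array([-0.4543, -0.1175,  2.4005,  0.0826,  0.2488, -0.1091]), array([-0.4594, -0.3396,  2.4249,  0.0538,  0.4464, -0.0817])]
0 60 [array([-0.4522, -0.0937,  2.345 ,  0.0463,  0.3673, -0.0721]), array([-0.4559, -0.2915,  2.3543,  0.0351,  0.5558, -0.062 ])]
0 65 [array([-0.4502, -0.0631,  2.288 ,  0.0286,  0.4807, -0.0537]), array([-0.4529, -0.2382,  2.283 ,  0.0234,  0.6609, -0.0494])]
60 45 [array([-0.4485, -0.1644,  2.1241,  0.0542,  0.3973, -0.0709]), array([-0.4529, -0.3303,  2.1459,  0.0467,  0.5413, -0.0641])]
60 50 [array([-0.4472, -0.1367,  2.0644,  0.0369,  0.5162, -0.0537]), array([-0.4507, -0.2854,  2.0707,  0.0335,  0.6586, -0.0509])]
60 55 [array([-0.4459, -0.1035,  2.003 ,  0.0262,  0.6315, -0.0433]), array([-0.4487, -0.2353,  1.9941,  0.0245,  0.7723, -0.042 ])]
60 60 [array([-0.4446, -0.0658,  1.9403,  0.019 ,  0.7437, -0.0363]), array([-0.4468, -0.181 ,  1.9164,  0.0181,  0.8829, -0.0357])]
60 65 [array([-0.4434, -0.0243,  1.8767,  0.0138,  0.853 , -0.0313]), array([-0.4451, -0.1232,  1.8377,  0.0132,  0.9909, -0.031 ])]
```

View pics/placed.png

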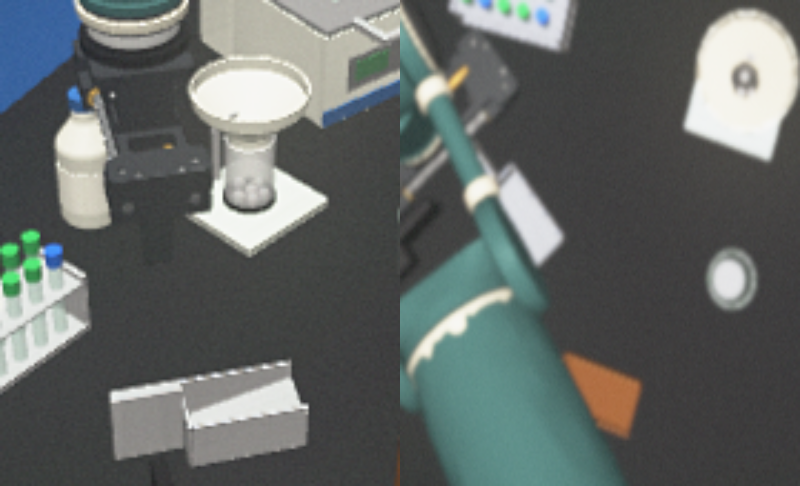

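All is clear: the scoop stands upright and empty, the balls are in the jar, and nothing is stray on the bench. On to the hood.

```bash
python3 - <<'E'
from h import *
r=np.radians
j=np.array(state()['joint_positions']);j[0]=-.45;j[3]=0;j[5]=-.08
move_j(list(j))
move_to(*tool_h(r(35),r(60),1,.10))
move_to(*tool_h(0,r(52),1,.08))
a=tool_h(0,r(52),1,0)
print('touch',move_straight(a[0],v=.06,orientation=a[1],max_force=6),a[0],state()['tcp_pos'],state()['ft_force'],state()['time'])
p,d=snapshot('side');q,_=snapshot('top')
cv2.imwrite('pics/bar.png',np.hstack([cv2.resize(p[90:190,230:350],(400,333)),cv2.resize(q[170:250,325:425],(400,333))])[:,:,::-1])
E
```

```text
touch False [ 0.4269 -0.1771  0.2418] [ 0.4269 -0.1771  0.2422] [ 0.3194 -0.0849 -0.0573] 29.05
```

View pics/bar.png

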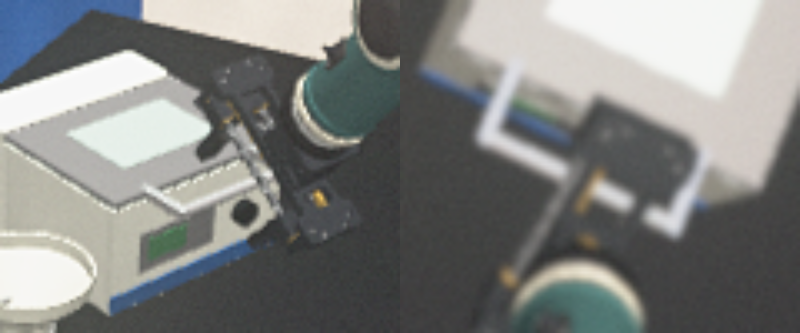

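The fingers straddle the bar (bar ends at (485,130) and (680,230) in the top half), and no force is felt. Clamping and lifting.

```bash
python3 - <<'E'
from h import *
r=np.radians
clamp();s=state();print('gap',s['finger_gap'],s['ft_force'],s['time'])
if .008<s['finger_gap']<.016:
    for k in range(8,61,4):
        a=tool_h(r(k),r(52+8*k/60),1);move_straight(a[0],v=.08,orientation=a[1])
        if k%12==0: print(k,state()['finger_gap'],state()['ft_force'])
    dwell(.6);s=state();print(s['time'],s['tcp_pos'],s['finger_gap'],s['ft_force'])
p,d=snapshot('side');q,dq=snapshot('top');np.savez('end.npz',p=p,d=d,q=q,dq=dq)
cv2.imwrite('pics/end.png',np.hstack([p,q[60:,:][:, 100:]][:1]+[np.pad(q[100:300,130:418],((0,184),(0,0),(0,0)))])[:,:,::-1])
C=cloud('top',dq);hz=np.array([0,0,1.]);y=np.array([-np.sin(HY),np.cos(HY),0])
D=C-HH;X=-D@hx;Z=D@hz;Y=D@y
for n,C in(('top',cloud('top',dq)),('side',cloud('side',d))):
    D=C-HH;X=-D@hx;Z=D[...,2];Y=D@y
    m=(abs(Y)<.085)&(X>0.005)&(X<.10)&(Z>.03)&(np.hypot(X,Z)<.165)
    print(n,m.sum(),'hood angle deg',np.percentile(np.degrees(np.arctan2(Z[m],X[m])),[10,25,50,75,90]) if m.any() else None)
E
```

```text
gap 0.010975908773242867 [ 4.5399 -0.3763  0.1615] 30.3083
12 0.010792369186174622 [ 6.5286 -4.6419 -4.1746]
24 0.011176499779365186 [-8.0357  0.0252 -0.4343]
36 0.011199504054591625 [-12.6347   1.7095   4.2628]
48 0.01111892377547826 [-10.1411   1.0477   6.4582]
60 0.01096043401856875 [-8.8224 -1.7519  5.6262]
36.125 [ 0.5468 -0.231   0.4423] 0.01080094535424837 [-7.6826 -1.1421  5.1115]
top 414 hood angle deg [64.1263 65.1312 67.4079 70.7021 74.5595]
side 742 hood angle deg [58.6957 59.2905 59.7821 60.3553 60.9215]
```

View pics/end.png

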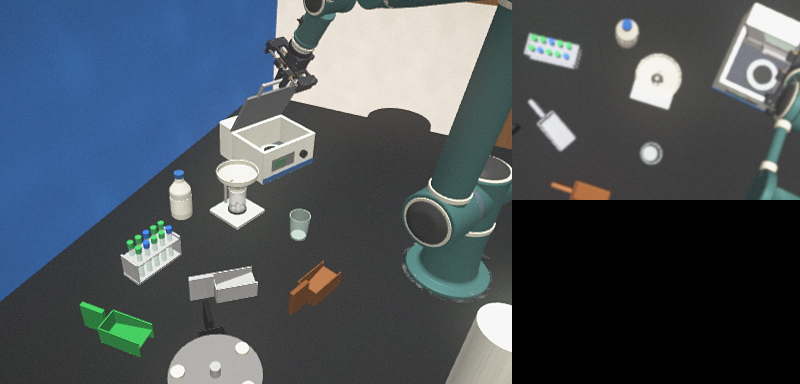

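The hood stands open with the fingers on its bar, the scoop is upright at (225,285), and the bystanders haven't moved. Gripper kinematics and the side-view depth both give about 60°, so I'm handing in.

```bash
python3 - <<'E'
from h import *
s=state();print(s['time'],s['finger_gap'],s['ft_force'],np.abs(s['dq']).max());finish_job()
E
```

```text
36.225 0.010848667509781003 [-7.3527 -2.138   5.1385] 0.0021457535416889275
the job is handed in; nothing more can be done
```

I tipped the balls through the funnel into the jar, set the empty scoop down upright where it first stood and let go of it. I then gripped the hood's bar, lifted it to about 60° and handed in at 36.2 s while holding it there. The hand-in reports no verdict.

**What the last checks showed:**
- **Balls:** the scoop was empty and I saw no stray balls in the pictures. The jar showed a two-layer heap, but I could not count all six one by one because some hide others.
- **Scoop:** it stood upright on the bench, untouched, in the last picture.
- **Bystanders:** the bottle, rack and beaker stood where they were at the start, judged by eye.
- **Hold:** the bar was still between the fingers (10.8 mm gap on a 12 mm bar). The force on the tool was about 9 N and the arm was still.
- **Hood angle:** the gripper pose and the side-view depth (59.8°) agree on 60°. The top-view depth gave a median of 67°. I put that down to it seeing the hood's upper face and parts of the console, and did not check it further.

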